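# Key the tube adapter into the shaker dock

### The arm

A 6-joint arm with a two-finger parallel gripper is mounted at the origin on a cart in front of the work surface, level with it; the furniture and walls round the work are solid. World frame = base frame: x ahead of the robot, y to its left, z up, the work surface at z = 0. Lengths are in m, angles in rad, forces in N, time in s.
With the tool pointing down it reaches from about 0.225 to 0.725 m from the base axis. Payload 3.1 kg.
Tool frame: the origin (TCP) lies at the very end of the fingers, on their centre line; the grasp point (between the pads) lies 19 mm behind it; z points along the fingers, y is the line along which they close (so a half turn about z gives the same grasp; the last joint's range is limited). The gripper opens to 85 mm and grips with 20 to 120 N. Pads are 22 mm wide; open, the fingers measure 114 mm over their backs; the gripper's body (76 mm by 85 mm) begins 54 mm behind the grasp point. The pads swing forward as they close: fully open they stand 13 mm farther back than shut.
Start: joints at [1.094, 0.048, 0.099, 1.622, 0, 1.443], TCP at [0.179, 0.493, 0.231] pointing down, gripper open.
Joint ranges: [-2.91, 2.91], [-0.99, 1.94], [-1.21, 1.42], [-2.12, 2.29], [-1.49, 1.47], [-3.14, 3.14]. Speed limits (rad/s): [2.79, 2.79, 3.14, 3.14, 3.14, 3.14].

### API

Orientations are given as a 3x3 rotation matrix whose columns are the frame's x, y, z axes.
In Python, from rig import env gives the robot as it stands.
- The arm moves only by the tool move_arm, never from a script. Its argument "moves" is a list of rows, each a list of 2 entries, a list of its own where there are three numbers: the shift along the world's x, y, z in units of 60 mm (1.0 is 60 mm), then the turn, a rotation vector about the world's x, y, z in units of 10 degrees (1.0 is 10 degrees). In form: [[[dx, dy, dz], [rx, ry, rz]], ...]. A call has 1 to 12 rows; each row is the pose to reach, as a shift and turn from the pose commanded when the call began; what a row does not reach only later rows make up. A row lasts 1/8 s, in which the tool goes at most 62.5 mm and 10.7 degrees, less where a joint would pass 70% of its speed; a pose out of reach is approached as far as the arm can. A call with a gripper value outside its range is refused whole. "claw" is the closure, from 0 (fully open) to 1 (shut), set as the call begins (left out, the last holds). The fingers move at their own pace and stop on an object; "squeeze" is the grip in N (left out, the last holds). Time passes only in rows, so rows that repeat a pose let the fingers close. It gives the time, the measured TCP pose, the force, the opening and the grip force at its end, in the units of the state.
- env.get_obs(): the state, without advancing time (a new reading comes with each control period).
- env.read_camera(name): name is "side" or "top" or "wrist"; returns a dict with "frame" (480x640x3 uint8, red, green, blue), "K" (3x3 intrinsics, pixels), "cam_to_world" (4x4, takes a point from camera to world coordinates). Camera axes: x right, y down, z forward; pixel columns grow to the right and rows downward; lengths in m; the calibration is good to about 2 mm. A picture is of the moment at which its call begins. There is no depth.
- env.finish_job(): hands the job in; it is judged then, once.
Trained networks look in the newest picture that a camera, given by its name, has taken for a name from the list of things; names that differ only in an ending like _2 or _b are one class to them, and where a whole thing is asked for, a point or a joint stands for the part that bears it (a point fixed in the world has none). Each returns a list of dicts, best first, with "score" (0 to 1); they miss things now and then, are a little off and sometimes report something else, mostly with a low value. They report only what shows in the picture. A call takes as long as a camera call. They do not tell look-alikes from the thing itself.
- env.search_frame(camera, thing): "box" ([left, top, right, bottom] in pixels, round what is visible of it).
- env.silhouettes(camera, thing): "pixels" (480x640 bool, what is visible of it) and "box" ([left, top, right, bottom] in pixels, round what is visible of it).
The state is a dict: "time": time; "qpos": joint angles; "qd": joint speeds; "joint_torque": joint torques, N m; "position": TCP position; "tcp_rot": TCP orientation; "contact_force": force on the tool from outside, world axes, zero at the start; "moment": the same for the moment, N m; "grip_width": opening from 0.0 (shut) to 1.0 (fully open); "grip_force": force on a finger pad.
Only numpy, scipy, OpenCV 4.12 (cv2) and the standard library are available. Lean on these libraries where they do the work, as an engineer would, in place of code of your own. Each camera call takes 0.05 s, during which the arm holds its last target. There are 200 camera calls.

### The job

Load the shaker: take the blue tube adapter, the one with two opposite keys, over the round shaker dock, turn it until its keys line up with the dock's two slots and press it lightly down until it has dropped fully home on the floor of the well. Do not drop it in: keep hold of it until its keys are well down in the slots, then let go, and leave the orange three-key adapter where it stands.

Things in the scene. Friction and masses are not known exactly. Their poses are not given: they have to be found in the camera images.
- shaker_dock: Fixed dock: round white block 144 mm across, low console (to 44 mm high) on its -x side. Origin: well axis at worktop level, z up. Rim top z=42, dark well floor z=14 mm. Round well 69 mm across; two like slots 27 mm wide run along +x and -x to 52 mm from the axis. Top 10 mm of the edge is a lead-in, 5 mm wider all round at the rim. The adapter fits either way round.
- blue_adapter: Blue adapter, about 0.2 kg, upright. Origin: centre of underside, z up. Hub 56 mm across, 34 high; keys along +x and -x, 14 mm wide (8 at the foot), to 44 mm from the axis, z 0-30. Grey grip fin on top: 46 mm along x, 20 mm thick along y, z 34-79; grip its y faces from above. Home: underside on the well floor, hub top 6 mm over the rim. Keys across the slots stop it at the rim.
- orange_adapter: Orange tube adapter of the same hub and grip fin but with three keys 120 degrees apart, which does not fit the dock. Origin: centre of its underside, z up, one key along +x. To be left where it stands.
Things that resemble listed ones, but are neither listed nor needed, are in the scene too. Leave any green look-alike of the blue_adapter alone.

How it is judged:
On the way, in this order (a step that is already met when the one before it is completed fails the run):
1. the blue adapter is held above the dock, clear of its rim (z of blue_adapter in the frame of shaker_dock above 0.044 m and horizontal distance between blue_adapter and shaker_dock below 0.05 m and contact force between the fingers and blue_adapter above 0.5 N), for 0.1 s.
2. still held, the blue adapter is over 6 mm below the rim with its keys in the slots (z of blue_adapter in the frame of shaker_dock below 0.036 m and horizontal distance between blue_adapter and shaker_dock below 0.015 m and angle between the x axis of blue_adapter and the x axis of shaker_dock, either way round below 0.3 rad and contact force between the fingers and blue_adapter above 0.5 N), for 0.1 s.
At the end, for the whole second after the job is handed in: The blue adapter rests fully home in the dock: underside within 4 mm of the well floor, within 12 mm of the dock's axis, keys along the slots within 0.2 rad (either way round), upright within 0.1 rad, at rest; the orange adapter within 30 mm of where it stood (z of blue_adapter in the frame of shaker_dock below 0.018 m and horizontal distance between blue_adapter and shaker_dock below 0.012 m and angle between the x axis of blue_adapter and the x axis of shaker_dock, either way round below 0.2 rad and angle between blue_adapter's own z axis and vertical below 0.1 rad and linear speed of blue_adapter below 0.02 m/s and distance of orange_adapter from where it was at the start of the episode below 0.03 m); the robot touches nothing.
It fails at once if the blue adapter is rammed into the dock (over 60 N) (contact force between blue_adapter and shaker_dock above 60 N).
It fails at once if the orange adapter is moved more than 30 mm (distance of orange_adapter from where it was at the start of the episode above 0.03 m).
It also fails if it takes over 35 s, if anything falls off the work surface, if the arm or the gripper's body presses on something with over 40 N, if the wrist force passes 120 N, or if a joint passes its speed limit or range.

## Working session

There is one attempt and no reset: what is moved stays moved. The work goes in short steps, Python scripts to look and compute and a tool call to move; the robot and the scene stay as the last step left them, time stands still between calls to the robot, and variables do not carry over. Pictures are saved under pics/ and viewed, at most 10 in all, crops included, and the job is handed in when it is done.

Besides the shell and the picture viewer there is one more tool, called after "Call:" as name(argument=value, ...), one argument or row to a line, values as JSON. move_arm: Moves the arm, as the interface text tells. Its arguments: {"type":"object","properties":{"moves":{"type":"array"},"claw":{"type":"number"},"squeeze":{"type":"number"}},"required":["moves"]}

```bash
mkdir -p pics; cat > h.py <<'E'
import numpy as np, cv2
from rig import env
def ray(c,uv,z):
    K=c["K"];T=np.array(c["cam_to_world"])
    d=T[:3,:3]@np.linalg.solve(K,[uv[0],uv[1],1.]);o=T[:3,3]
    return o+d*(z-o[2])/d[2]
def proj(c,P):
    T=np.linalg.inv(c["cam_to_world"]);p=T[:3,:3]@np.array(P)+T[:3,3];q=np.array(c["K"])@p
    return q[:2]/q[2]
E
python3 - <<'E'
from h import *
ims=[]
for n in ["top","side","wrist"]:
    c=env.read_camera(n);ims.append(c["frame"])
    print(n,np.round(c["cam_to_world"],3).tolist(),c["K"][0][0])
    cv2.imwrite(f"pics/{n}0.png",c["frame"][:,:,::-1])
    np.save(f"pics/{n}0.npy",c,allow_pickle=True)
    for t in ["blue_adapter","orange_adapter","shaker_dock"]:
        for r in env.silhouettes(n,t):
            m=r["pixels"];v,u=np.nonzero(m);
            print(n,t,round(r["score"],2),np.round(r["box"]),m.sum(),c["frame"][m].mean(0).round())
o=env.get_obs();print(o["position"],o["tcp_rot"],o["time"])
E
```

```text
top [[0.062, -0.977, 0.203, 0.231], [-0.998, -0.061, 0.008, -0.154], [0.005, -0.204, -0.979, 1.393], [0.0, 0.0, 0.0, 1.0]] 455.87339895964425
top blue_adapter 0.86 [484. 233. 506. 264.] 421 [41. 89. 50.]
top blue_adapter 0.6 [410. 253. 438. 271.] 346 [ 63. 110.  70.]
top blue_adapter 0.57 [377. 235. 398. 265.] 391 [ 87.  94. 115.]
top blue_adapter 0.3 [258. 199. 311. 274.] 3785 [142. 138. 137.]
top orange_adapter 0.75 [180. 242. 208. 266.] 391 [127.  96.  76.]
top shaker_dock 0.7 [259. 195. 312. 274.] 3774 [142. 138. 137.]
side [[0.928, -0.142, 0.345, -0.149], [-0.373, -0.369, 0.851, -1.784], [0.006, -0.918, -0.396, 0.801], [0.0, 0.0, 0.0, 1.0]] 612.8500118951534
side blue_adapter 0.97 [335. 266. 360. 302.] 709 [47. 99. 60.]
side blue_adapter 0.8 [386. 303. 419. 337.] 806 [42. 97. 55.]
side blue_adapter 0.56 [333. 250. 357. 278.] 432 [67. 76. 98.]
side orange_adapter 0.89 [251. 192. 273. 211.] 316 [112.  75.  50.]
side orange_adapter 0.42 [332. 251. 357. 282.] 441 [68. 76. 99.]
side shaker_dock 0.69 [274. 217. 349. 251.] 1779 [160. 154. 156.]
wrist [[0.341, 0.908, 0.244, 0.118], [0.94, -0.329, -0.088, 0.516], [0.001, 0.259, -0.966, 0.373], [0.0, 0.0, 0.0, 1.0]] 415.3175142309225
[0.17943229 0.49338683 0.23131512] [[-9.39792743e-01  3.41744934e-01  1.23451189e-06]
 [ 3.41744934e-01  9.39792743e-01  2.68635033e-05]
 [ 8.02028087e-06  2.56680137e-05 -1.00000000e+00]] 0.6
```

View pics/top0.png

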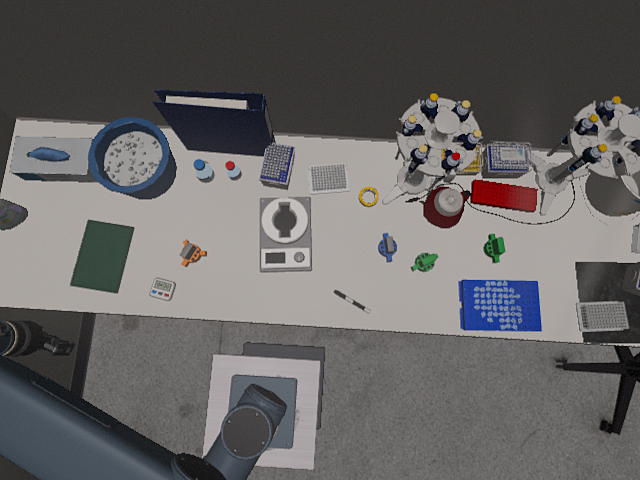

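View pics/side0.png

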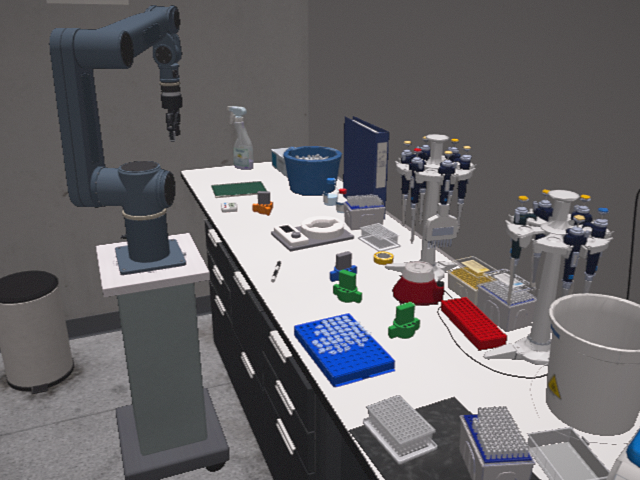

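```bash
python3 - <<'E'
from h import *
c=np.load("pics/top0.npy",allow_pickle=True).item();f=c["frame"]
h=cv2.cvtColor(f,cv2.COLOR_RGB2HSV)
for nm,uv,z in [("blue",(388,250),0.02),("g1",(425,262),.02),("g2",(495,248),.02),("orange",(192,253),.02),("dock",(285,219),.042)]:
    print(nm,ray(c,uv,z).round(3))
def crop(f,x0,y0,w,hh,s): return cv2.resize(f[y0:y0+hh,x0:x0+w],None,fx=s,fy=s,interpolation=cv2.INTER_CUBIC)
a=crop(f,365,225,75,50,5); b=crop(f,250,190,75,90,5)
H=max(a.shape[0],b.shape[0]);p=lambda i:np.pad(i,((0,H-i.shape[0]),(0,0),(0,0)))
cv2.imwrite("pics/crop1.png",np.hstack([p(a),p(b)])[:,:,::-1])
T=np.array(env.read_camera("wrist")["cam_to_world"]);o=env.get_obs()
print("cam in tcp",(np.array(o["tcp_rot"]).T@(T[:3,3]-o["position"])).round(3),(np.array(o["tcp_rot"]).T@T[:3,:3]).round(2).tolist())
E
```

```text
blue [ 0.489 -0.345  0.02 ]
g1 [ 0.459 -0.459  0.02 ]
g2 [ 0.516 -0.673  0.02 ]
orange [0.442 0.251 0.02 ]
dock [ 0.561 -0.025  0.042]
cam in tcp [ 0.065  0.    -0.142] [[0.0, -0.97, -0.26], [1.0, 0.0, 0.0], [-0.0, -0.26, 0.97]]
```

View pics/crop1.png

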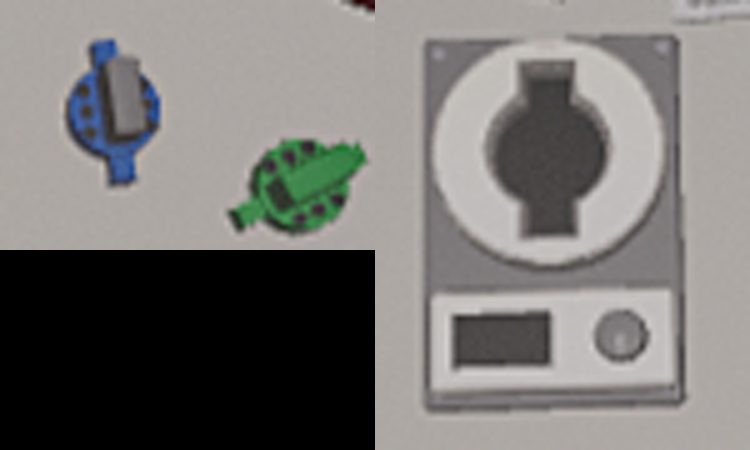

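Blue two-key adapter is at top pixel (388,247). The look-alikes are green at (425,262) and (495,247), and the three-key orange is at (192,252). In the crop the blue one shows two opposite keys and a grey fin, so I choose it. The dock well is at about (285,219), with its slots vertical in the image, roughly along world x.

Call:
move_arm(
  moves=[
    [[5.2, -14, 0], [0, 0, 2.8]],
    [[5.2, -14, 0], [0, 0, 2.8]],
    [[5.2, -14, 0], [0, 0, 2.8]],
    [[5.2, -14, 0], [0, 0, 2.8]],
    [[5.2, -14, 0], [0, 0, 2.8]],
    [[5.2, -14, 0], [0, 0, 2.8]],
    [[5.2, -14, 0], [0, 0, 2.8]],
    [[5.2, -14, 0], [0, 0, 2.8]],
    [[5.2, -14, 0], [0, 0, 2.8]],
    [[5.2, -14, 0], [0, 0, 2.8]],
    [[5.2, -14, 0], [0, 0, 2.8]],
    [[5.2, -14, 0], [0, 0, 2.8]],
  ],
)

```text
time: 2.15
position: [0.4386, -0.2049, 0.2317]
tcp_rot: [[-0.99, -0.139, 0.001], [-0.139, 0.99, -0.0], [-0.001, -0.0, -1.0]]
contact_force: [1.4, 1.0, 1.1]
grip_width: 1.0
grip_force: 0.0
```

Call:
move_arm(
  moves=[
    [[0.7, -2.2, 0], [0, 0, 0]],
    [[0.7, -2.2, 0], [0, 0, 0]],
    [[0.7, -2.2, 0], [0, 0, 0]],
    [[0.7, -2.2, 0], [0, 0, 0]],
    [[0.7, -2.2, 0], [0, 0, 0]],
  ],
)

```text
time: 2.78
position: [0.48, -0.3333, 0.2321]
tcp_rot: [[-0.99, -0.141, 0.0], [-0.141, 0.99, 0.0], [-0.0, 0.0, -1.0]]
contact_force: [-0.3, 0.1, 0.6]
grip_width: 1.004
grip_force: 0.0
```

```bash
python3 - <<'E'
from h import *
c=env.read_camera("wrist");np.save("pics/w1.npy",c,allow_pickle=True)
cv2.imwrite("pics/w1.png",c["frame"][:,:,::-1]); o=env.get_obs();print(o["position"],o["time"])
for r in env.silhouettes("wrist","blue_adapter"): print(r["score"],r["box"],c["frame"][r["pixels"]].mean(0))
E
```

```text
[ 0.48006383 -0.33315968  0.2323124 ] 2.825
0.8 [271.5, 177.7, 337.5, 277.7] [57.26723932 66.0439036  87.27415891]
0.56 [115.0, 128.6, 227.5, 197.1] [37.18096357 77.11124168 44.64727771]
```

View pics/w1.png

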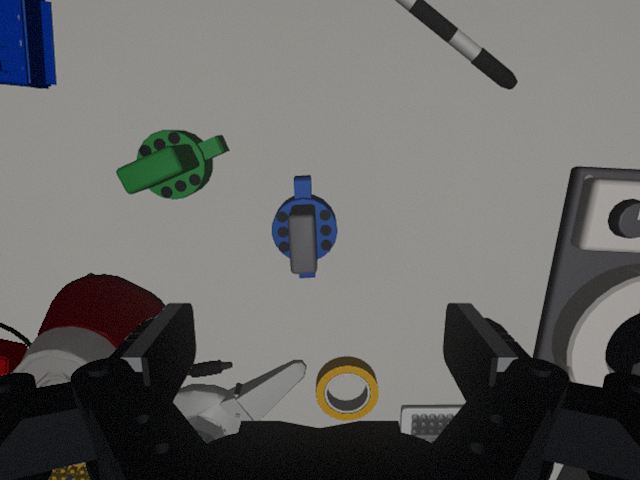

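The blue adapter is at (304,228), with two keys at (303,186) and (307,275) and the grey fin between them. Next I fit the model silhouette for its pose, and do the same on the top camera as a check.

```bash
cat >> h.py <<'E'
from scipy.optimize import minimize
def box(x0,x1,y0,y1,z0,z1): return np.array([[x,y,z] for x in(x0,x1) for y in(y0,y1) for z in(z0,z1)])
t=np.linspace(0,2*np.pi,48)
PARTS=[np.array([[.028*np.cos(a),.028*np.sin(a),z] for a in t for z in(0,.034)]),
 box(.02,.044,-.007,.007,.006,.03),box(-.044,-.02,-.007,.007,.006,.03),box(-.023,.023,-.01,.01,.034,.079)]
def render(c,p,z0=0,s=4):
    m=np.zeros((480*s,640*s),np.uint8);C,S=np.cos(p[2]),np.sin(p[2])
    T=np.linalg.inv(c["cam_to_world"])
    for P in PARTS:
        W=P@np.array([[C,-S,0],[S,C,0],[0,0,1]]).T+[p[0],p[1],z0]
        q=(W@T[:3,:3].T+T[:3,3])@np.array(c["K"]).T; q=((q[:,:2]/q[:,2:]+.5)*s-.5)
        cv2.fillConvexPoly(m,cv2.convexHull(q.round().astype(np.int32)),1)
    return cv2.resize(m.astype(np.float32),(640,480),interpolation=cv2.INTER_AREA)
def fit(c,mask,p0,z0=0):
    M=mask.astype(np.float32)
    f=lambda x:np.abs(render(c,[x[0]/100,x[1]/100,x[2]/10],z0)-M).sum()/M.sum()
    x0=np.array([p0[0]*100,p0[1]*100,p0[2]*10])
    sim=np.vstack([x0,x0+[1,0,0],x0+[0,1,0],x0+[0,0,1.5]])
    r=minimize(f,x0,method="Nelder-Mead",options=dict(initial_simplex=sim,xatol=1e-3,fatol=1e-4))
    return r.x/[100,100,10],r.fun
E
python3 - <<'E'
from h import *
for n in ["wrist","top"]:
    c=env.read_camera(n)
    for r in env.silhouettes(n,"blue_adapter"):
        m=r["pixels"];rgb=c["frame"][m].mean(0)
        if rgb[2]>rgb[1] and m.sum()<8000 and rgb[2]<130: print(n,r["score"],m.sum(),fit(c,m,[.488,-.345,.14]))
o=env.get_obs();print(o["position"])
E
```

```text
wrist 0.74 4304 (array([ 0.49898557, -0.34272358,  0.18932556]), np.float64(0.03942553326487541))
[ 0.48015364 -0.33383868  0.231997  ]
```

Call:
move_arm(
  moves=[
    [[0.3, -0.15, 0], [0, 0, 0.27]],
    [[0.3, -0.15, -0.7], [0, 0, 0.27]],
    [[0.3, -0.15, -1.5], [0, 0, 0.27]],
    [[0.3, -0.15, -1.8], [0, 0, 0.27]],
    [[0.3, -0.15, -1.8], [0, 0, 0.27]],
  ],
)

```text
time: 3.7
position: [0.4972, -0.3428, 0.1221]
tcp_rot: [[-0.983, -0.186, -0.002], [-0.186, 0.983, 0.002], [0.002, 0.002, -1.0]]
contact_force: [-0.3, -0.1, 0.3]
grip_width: 0.999
grip_force: 0.0
```

```bash
python3 - <<'E'
from h import *
c=env.read_camera("wrist");o=env.get_obs();print(o["position"],np.arctan2(-o["tcp_rot"][1][0],-o["tcp_rot"][0][0]))
for r in env.silhouettes("wrist","blue_adapter"):
        m=r["pixels"];rgb=c["frame"][m].mean(0)
        if rgb[2]>rgb[1]: print(r["score"],m.sum(),r["box"],fit(c,m,[.499,-.343,.19]))
E
```

```text
[ 0.49827699 -0.34369921  0.12422759] 0.18716731917288953
0.77 9057 [270.2, 170.5, 365.5, 318.1] (array([ 0.4984911 , -0.34323711,  0.18766582]), np.float64(0.050865352153778076))
```

Call:
move_arm(
  moves=[
    [[0, 0, -0.5], [0, 0, 0]],
    [[0, 0, -1.0], [0, 0, 0]],
    [[0, 0, -1.35], [0, 0, 0]],
    [[0, 0, -1.35], [0, 0, 0]],
    [[0, 0, -1.35], [0, 0, 0]],
  ],
)

```text
time: 4.42
position: [0.4995, -0.3449, 0.0451]
tcp_rot: [[-0.983, -0.186, 0.003], [-0.186, 0.983, -0.003], [-0.003, -0.003, -1.0]]
contact_force: [-0.1, -0.5, 0.6]
grip_width: 1.004
grip_force: 0.0
```

Call:
move_arm(
  moves=[
    [[0, 0, 0], [0, 0, 0]],
    [[0, 0, 0], [0, 0, 0]],
    [[0, 0, 0], [0, 0, 0]],
    [[0, 0, 0], [0, 0, 0]],
    [[0, 0, 0], [0, 0, 0]],
    [[0, 0, 0], [0, 0, 0]],
    [[0, 0, 0], [0, 0, 0]],
    [[0, 0, 0], [0, 0, 0]],
  ],
  claw=1,
  squeeze=50,
)

```text
time: 5.42
position: [0.4983, -0.3438, 0.0427]
tcp_rot: [[-0.983, -0.186, 0.0], [-0.186, 0.983, -0.0], [-0.0, -0.0, -1.0]]
contact_force: [-0.3, -0.4, 3.5]
grip_width: 0.229
grip_force: 49.7
```

Call:
move_arm(
  moves=[
    [[0, 0, 0.5], [0, 0, 0]],
    [[0, 0, 1.2], [0, 0, 0]],
    [[0, 0.5, 2.2], [0, 0, -0.2]],
    [[0.3, 1.3, 3.0], [0, 0, -0.6]],
    [[0.7, 2.2, 3.3], [0, 0, -1.07]],
    [[1, 3.1, 3.3], [0, 0, -1.07]],
    [[1, 3.4, 3.3], [0, 0, -1.07]],
    [[1, 3.4, 3.3], [0, 0, -1.07]],
    [[1, 3.4, 3.3], [0, 0, -1.07]],
  ],
)

```text
time: 6.55
position: [0.5574, -0.1406, 0.2392]
tcp_rot: [[-1.0, 0.001, -0.002], [0.001, 1.0, -0.0], [0.002, -0.0, -1.0]]
contact_force: [-0.3, -0.4, -2.2]
grip_width: 0.229
grip_force: 49.7
```

```bash
python3 - <<'E'
from h import *
c=env.read_camera("wrist");np.save("pics/w2.npy",c,allow_pickle=True)
cv2.imwrite("pics/w2.png",c["frame"][:,:,::-1]); o=env.get_obs();print(o["position"],o["time"],o["grip_force"])
for r in env.silhouettes("wrist","shaker_dock"): print(r["score"],r["box"])
for q in [(.561,-.025,.042),(.613,-.025,.042),(.509,-.025,.042)]: print(proj(c,q))
E
```

```text
[ 0.55740415 -0.14096498  0.23936209] 6.6 49.68338191509247
0.74 [347.6, 13.0, 547.6, 298.3]
[457.7455406  215.55724487]
[452.5375093  274.63878216]
[463.37365373 151.71016768]
```

View pics/w2.png

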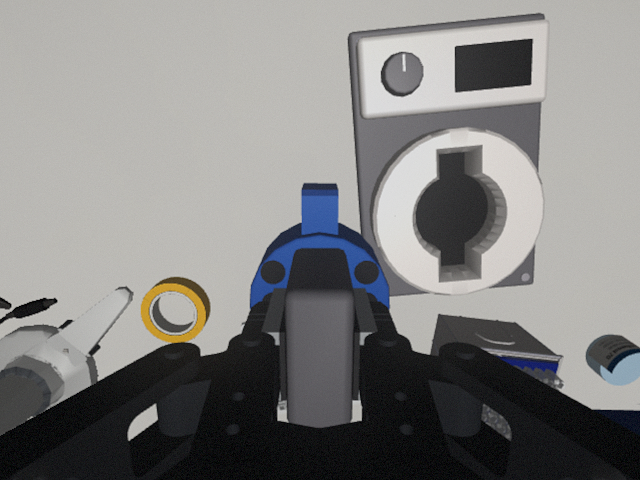

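Dock well shows around (456,210), with its slots at (459,160) and (458,270). I fit the dark-floor outline, i.e. the floor aperture intersected with the wall-top aperture.

```bash
cat >> h.py <<'E'
def apert(c,p,z,g=0,s=4):
    m=np.zeros((480*s,640*s),np.uint8);C,S=np.cos(p[2]),np.sin(p[2])
    T=np.linalg.inv(c["cam_to_world"]);r=.0345+g
    L,w=.052+g,.0135+g
    for P in [np.c_[r*np.cos(t),r*np.sin(t)],np.array([[L,w],[-L,w],[-L,-w],[L,-w]])]:
        W=np.c_[P@np.array([[C,-S],[S,C]]).T+p[:2],np.full(len(P),z)]
        q=(W@T[:3,:3].T+T[:3,3])@np.array(c["K"]).T;q=(q[:,:2]/q[:,2:]+.5)*s-.5
        cv2.fillConvexPoly(m,cv2.convexHull(q.round().astype(np.int32)),1)
    return m
def dockfit(c,thr=75,p0=(.56,-.025,0)):
    g=cv2.cvtColor(c["frame"],cv2.COLOR_RGB2GRAY);m=(g<thr).astype(np.uint8)
    n,l=cv2.connectedComponents(m);u,v=proj(c,[p0[0],p0[1],.014]).round().astype(int)
    M=(l==l[v,u]).astype(np.float32)
    R=lambda p:cv2.resize((apert(c,p,.014)&apert(c,p,.032)).astype(np.float32),(640,480),interpolation=cv2.INTER_AREA)
    f=lambda x:np.abs(R(x/[100,100,10])-M).sum()/M.sum()
    x0=np.array(p0)*[100,100,10]
    r=minimize(f,x0,method="Nelder-Mead",options=dict(initial_simplex=np.vstack([x0,x0+[1,0,0],x0+[0,1,0],x0+[0,0,1]]),xatol=1e-3,fatol=1e-4))
    return r.x/[100,100,10],r.fun,M.sum()
E
python3 - <<'E'
from h import *
c=np.load("pics/w2.npy",allow_pickle=True).item()
for th in (50,65,80): print(th,dockfit(c,th))
c=np.load("pics/top0.npy",allow_pickle=True).item()
for th in (80,95): print("top",th,dockfit(c,th))
# disc check
c=np.load("pics/w2.npy",allow_pickle=True).item()
E
```

```text
50 (array([ 0.44494489, -0.15001932,  0.13742918]), np.float64(0.9673189520835876), np.float32(229288.0))
65 (array([ 0.56180201, -0.02345333,  0.09203027]), np.float64(0.023161692544817924), np.float32(5127.0))
80 (array([ 0.5617695 , -0.02278904,  0.10669026]), np.float64(0.09651433676481247), np.float32(5788.0))
top 80 (array([ 0.56050177, -0.0225119 ,  0.09166017]), np.float64(0.056947607547044754), np.float32(439.0))
top 95 (array([ 0.56155111, -0.02191729,  0.11684702]), np.float64(0.04944620281457901), np.float32(474.0))
```

Call:
move_arm(
  moves=[
    [[0.05, 1.0, 0], [0, 0, 0.53]],
    [[0.07, 1.96, 0], [0, 0, 0.53]],
    [[0.07, 1.96, -0.8], [0, 0, 0.53]],
    [[0.07, 1.96, -1.6], [0, 0, 0.53]],
    [[0.07, 1.96, -2.2], [0, 0, 0.53]],
    [[0.07, 1.96, -2.2], [0, 0, 0.53]],
    [[0.07, 1.96, -2.2], [0, 0, 0.53]],
    [[0.07, 1.96, -2.2], [0, 0, 0.53]],
  ],
)

```text
time: 7.65
position: [0.5643, -0.0229, 0.1113]
tcp_rot: [[-0.996, -0.092, 0.005], [-0.092, 0.996, -0.001], [-0.005, -0.001, -1.0]]
contact_force: [0.7, -0.4, -2.0]
grip_width: 0.227
grip_force: 50.2
```

```bash
python3 - <<'E'
from h import *
c=env.read_camera("wrist")
cv2.imwrite("pics/w3.png",c["frame"][:,:,::-1]); o=env.get_obs();print(o["position"],np.arctan2(-o["tcp_rot"][1][0],-o["tcp_rot"][0][0]),o["time"],o["contact_force"])
E
```

```text
[ 0.56414228 -0.0226885   0.11114369] 0.09223978427517647 7.7 [ 0.57832451  1.06926997 -2.40319509]
```

View pics/w3.png

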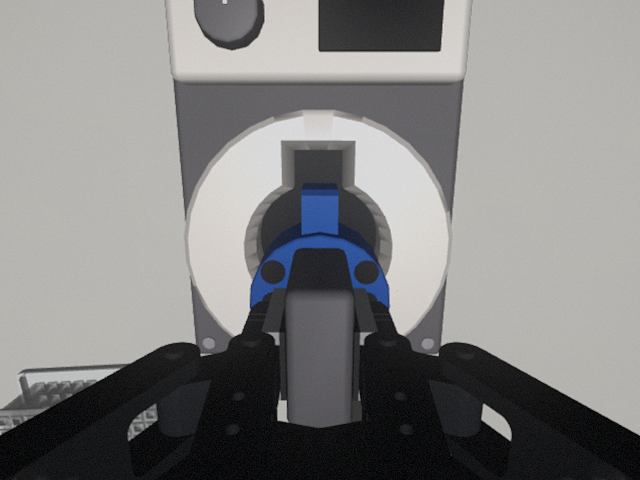

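The key at (320,205) is centred in the slot, whose edges are at columns 281–355. I descend gently.

Call:
move_arm(
  moves=[
    [[-0.04, 0, -0.1], [0, 0, 0]],
    [[-0.04, 0, -0.2], [0, 0, 0]],
    [[-0.04, 0, -0.3], [0, 0, 0]],
    [[-0.04, 0, -0.36], [0, 0, 0]],
    [[-0.04, 0, -0.42], [0, 0, 0]],
    [[-0.04, 0, -0.48], [0, 0, 0]],
    [[-0.04, 0, -0.54], [0, 0, 0]],
    [[-0.04, 0, -0.6], [0, 0, 0]],
    [[-0.04, 0, -0.66], [0, 0, 0]],
    [[-0.04, 0, -0.66], [0, 0, 0]],
    [[-0.04, 0, -0.66], [0, 0, 0]],
  ],
)

```text
time: 9.07
position: [0.5599, -0.0221, 0.0688]
tcp_rot: [[-0.996, -0.093, 0.0], [-0.093, 0.996, -0.0], [-0.0, -0.0, -1.0]]
contact_force: [0.0, -0.2, -1.6]
grip_width: 0.228
grip_force: 50.2
```

Call:
move_arm(
  moves=[
    [[0.02, 0, -0.05], [0, 0, 0]],
    [[0.02, 0, -0.09], [0, 0, 0]],
    [[0.02, 0, -0.13], [0, 0, 0]],
    [[0.02, 0, -0.16], [0, 0, 0]],
    [[0.02, 0, -0.18], [0, 0, 0]],
    [[0.02, 0, -0.2], [0, 0, 0]],
    [[0.02, 0, -0.21], [0, 0, 0]],
    [[0.02, 0, -0.21], [0, 0, 0]],
  ],
)

```text
time: 10.07
position: [0.5612, -0.0221, 0.0567]
tcp_rot: [[-0.996, -0.093, 0.0], [-0.093, 0.996, -0.0], [-0.0, -0.0, -1.0]]
contact_force: [-0.2, -0.1, 1.4]
grip_width: 0.227
grip_force: 50.5
```

Call:
move_arm(
  moves=[
    [[0, 0, -0.02], [0, 0, 0]],
    [[0, 0, -0.03], [0, 0, 0]],
    [[0, 0, -0.03], [0, 0, 0]],
  ],
)

```text
time: 10.45
position: [0.5612, -0.0221, 0.0566]
tcp_rot: [[-0.996, -0.093, 0.001], [-0.093, 0.996, -0.0], [-0.001, -0.0, -1.0]]
contact_force: [-4.0, -0.1, 8.5]
grip_width: 0.228
grip_force: 51.7
```

Call:
move_arm(
  moves=[
    [[0, 0, 0.03], [0, 0, 0]],
    [[0, 0, 0.03], [0, 0, 0]],
    [[0, 0, 0.03], [0, 0, 0]],
    [[0, 0, 0.03], [0, 0, 0]],
    [[0, 0, 0.03], [0, 0, 0]],
    [[0, 0, 0.03], [0, 0, 0]],
  ],
  claw=0,
)

```text
time: 11.2
position: [0.5611, -0.0221, 0.0561]
tcp_rot: [[-0.996, -0.093, -0.0], [-0.093, 0.996, -0.0], [0.0, -0.0, -1.0]]
contact_force: [0.3, 0.4, 0.2]
grip_width: 1.0
grip_force: 0.0
```

Call:
move_arm(
  moves=[
    [[0, 0, 0.3], [0, 0, 0]],
    [[0, 0, 0.8], [0, 0, 0]],
    [[0, 0, 1.6], [0, 0, 0]],
    [[0, 0, 2.4], [0, 0, 0]],
    [[0, 0, 2.8], [0, 0, 0]],
    [[0, 0, 2.8], [0, 0, 0]],
    [[0, 0, 2.8], [0, 0, 0]],
  ],
)

```text
time: 12.08
position: [0.5608, -0.022, 0.2235]
tcp_rot: [[-0.996, -0.093, -0.001], [-0.093, 0.996, 0.0], [0.001, 0.0, -1.0]]
contact_force: [-0.2, 0.6, -0.9]
grip_width: 0.998
grip_force: 0.0
```

```bash
python3 - <<'E'
from h import *
c=env.read_camera("wrist");o=env.get_obs();print(o["position"],o["time"],o["contact_force"],o["grip_width"])
cv2.imwrite("pics/w4.png",c["frame"][:,:,::-1])
# top of fin check
for z in(.093,.127):
  print(z,[proj(c,[.5615+x,-.0225+x*.092,z]).round() for x in(-.023,.023)])
E
```

```text
[ 0.56030893 -0.02194783  0.22262888] 12.125 [-1.03791965 -0.00161723 -0.25635082] 0.9986027596072717
0.093 [array([318., 197.]), array([318., 263.])]
0.127 [array([318., 206.]), array([318., 280.])]
```

View pics/w4.png

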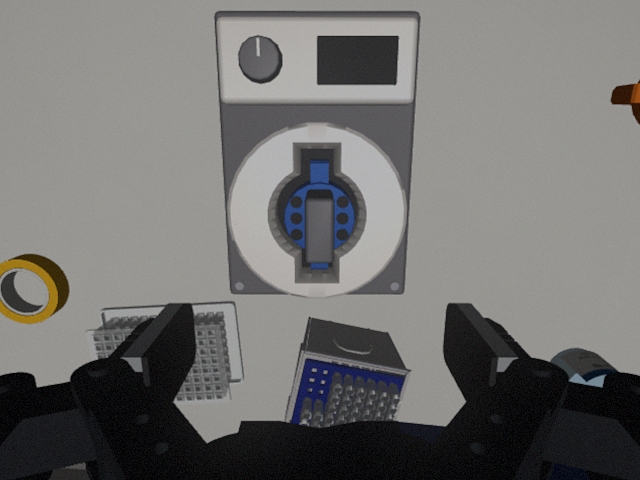

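The adapter sits in the well with its keys in the slots. The fin top spans rows 197–263 at column 319, which matches the predicted home height (0.093), and the fingers are clear.

```bash
python3 -c "
from rig import env
print(env.finish_job())"
```

```text
the job is handed in; nothing more can be done
None
```

The blue adapter is fully home in the shaker dock with its keys in the slots, released with the gripper clear; the orange adapter was left untouched, and the job was handed in at about 12 s, with no verdict returned.

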